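Short spin on the bench centrifuge

TASK

Give the tubes in the small bench centrifuge a quick spin-down: switch it on by pressing the end of the mains rocker with the white bar, then push the open lid down from the outside until it is fully shut, and only then press the blue short-spin key and keep it fully held down; the program finishes while still holding that key. Only press and push: keep fingers off the rotor and the inside of the lid, do not press the green or the light grey key, and leave the bottle, tube stand and box of seed envelopes where they stand.

Things in the scene. Friction and masses are not known exactly. Their poses are not given: they have to be found in the camera images.
- centrifuge: Light grey bench microcentrifuge, 236 mm deep (x) by 226 mm wide (y), fixed to the bench. Origin: centre of its underside, on the bench; x runs from its front (sloping control panel, robot's side) to its rear (lid hinge), z up; turned about z by up to 0.35 rad. Behind the panel a flat deck 104 mm above the bench holds the open round rotor chamber; the deck's front edge is 57 mm before the origin.
- panel: Control panel, 80 mm up the slope (x) by 226 mm (y), sloping 25 degrees from 60 mm above the bench at the machine's front to 94 mm at the deck. Origin: middle of its face; x up the slope, y as the machine's, z square out of it. From +y to -y: dark display, light grey key, green key, blue key, black mains rocker; 38 mm between the middles of these four.
- rocker (a joint): Black mains rocker at the -y end of the panel, 29 mm long up the slope, 20 mm wide. Rad: 0 off (upper end, with the white bar, about 9 mm proud of the panel), 0.32 on (upper end pressed in, still 5 mm proud). It snaps over past 0.16 and stays; takes about 5 N on the upper end, square to the panel, through 4 mm. Starts off.
- rocker_on_end (a point): The point to press: on the face of the rocker's upper end (with the white bar, nearer the lid), 9 mm up the slope from its pivot. Moves with the rocker. Axes when off as the panel's: x up the slope, z square out of the panel.
- lid (a joint): Lid angle in rad: 0 fully shut, flat on the deck; grows as it opens; starts 0.75 to 1.1. The hinge lies along the machine's y at its rear. Stiff friction hinge: the lid stays where it is left, neither falls nor springs, so it must be pushed all the way down: 1 to 8 N straight down near its free edge.
- lid_hinge (a point): Middle of the lid's hinge line, 98 mm behind the machine's origin and 112 mm above the bench. Turns with the lid; when shut its axes are the machine's.
- lid_push (a point): Where to push: on the lid's outside (upper) face, mid-width, 135 mm from the hinge line and 10 mm out from it; 15 mm short of the free edge, which has a 60 mm wide grey lip 6 mm longer. z points out of the lid. Moves with the lid; 122 mm above the bench when shut. The lid is 196 mm wide, 12 mm thick; from 9 mm nearer the hinge on, a dome rises gently by 7 mm.
- lid_lining (a point): Middle of the grey lining plate (136 by 180 mm, 5 mm thick) on the inside (under) face of the lid. Not to be touched.
- rotor: Dark grey rotor, 132 mm across, with twelve capped tubes, in the chamber; origin under its middle. Not to be touched.
- short_key (a joint): Travel of the blue key in m, square into the panel: 0 up, 0.003 fully down. Spring return: about 1.2 N to start, 4 N fully down, where it still stands 3 mm proud of the panel.
- short_top (a point): Blue short-spin key with a white arrow, next to the rocker: 20 mm (y) by 16 mm (up the slope). Origin: centre of its top face, 6 mm off the panel when up; axes as the panel's: x up the slope, z square out of the panel.
- start_key (a joint): Travel of the green start key in m, like the blue key's; 38 mm to the +y side of the blue key. Not to be pressed.
- lid_open_key (a joint): Travel of the light grey lid-opening key in m; 38 mm to the +y side of the green key. Not to be pressed.
- bottle: Loose clear bottle with a blue cap, 56 mm across, 105 mm high, standing near the machine. Origin: centre of its underside.
- tube_stand: Loose blue stand with two orange-capped tubes, base 92 mm across, 116 mm high. Origin: centre of its underside.
- seed_box: Loose small card box of upright orange seed envelopes, 85 by 62 mm, 73 mm high over the envelopes. Origin: centre of its underside.

How it is judged:
By the outcome, as a careful person would: the job done as asked, in the order asked, and still so for the second after the job is handed in, while the arm keeps its last pose, push and grip.
It also fails if it takes over 56 s, if anything falls off the work surface, if the arm or the gripper's body presses on something with over 40 N, if the wrist force passes 120 N, or if a joint passes its speed limit or range.

ROBOT

A 6-joint arm with a two-finger parallel gripper is mounted at the origin on the work surface. World frame = base frame: x ahead of the robot, y to its left, z up, the work surface at z = 0. Lengths are in mm, angles in rad, forces in N, time in s.
With the tool pointing down it reaches from about 275 to 1000 mm from the base axis. Payload 8.4 kg.
Tool frame: the origin (TCP) lies at the very end of the fingers, on their centre line; the grasp point (between the pads) lies env.grip_point_offset behind it (env.grip_point_offset is the distance from the TCP to the grasp point, in mm); z points along the fingers, y is the line along which they close (so a half turn about z gives the same grasp; the last joint's range is limited). The gripper opens to 85 mm and grips with 20 to 120 N. Pads are 22 mm wide; open, the fingers measure 114 mm over their backs; the gripper's body (76 mm by 85 mm) begins 54 mm behind the grasp point. The pads swing forward as they close: fully open they stand 13 mm farther back than shut.
Start: joints at [-1.172, 0.353, 1.633, -0, 1.155, -0.002], TCP at [243.846, -575.471, 231.281] pointing down, gripper open.
Joint ranges: [-2.63, 2.63], [-0.92, 2.1], [0.06, 2.66], [-1.3, 4.44], [0, 2.69], [-3.02, 3.02]. Speed limits (rad/s): [2.22, 2.22, 2.79, 3.14, 3.14, 3.14].

INTERFACE

Orientations are given as a unit quaternion [x, y, z, w].
In Python, from rig import env gives the robot as it stands.
- The arm moves only by the tool apply_moves, never from a script. Its argument "commands" is text: rows parted by semicolons, each of 5 numbers parted by spaces: the shift along the tool's x, y, z in units of 0.4 m (1.0 is 0.4 m), then the turn about the tool's z in units of pi/2 rad (1.0 is pi/2 rad), then the closure, from -1 (fully open) to 1 (shut). In form: dx dy dz twist grip; .... A call has 1 to 20 rows; each row is the pose to reach, as a shift and turn from the pose commanded when the call began, along the tool's axes at that moment; what a row does not reach only later rows make up. A row lasts 1/12 s, in which the tool goes at most 41.7 mm and 7.16 degrees, less where a joint would pass 70% of its speed; a pose out of reach is approached as far as the arm can. A call with a number of a shift or a turn outside -1 to 1 is refused whole. A call with a gripper value outside its range is refused whole. The fingers move at their own pace and stop on an object; "newtons" is the grip in N (left out, the last holds). Time passes only in rows, so rows that repeat a pose let the fingers close. It gives the time, the measured TCP pose, the force, the opening and the grip force at its end, in the units of the state.
- env.state(): the state, without advancing time (a new reading comes with each control period).
- env.read_camera(name): name is "scene" or "top" or "wrist"; returns the picture (400x640x3 uint8, blue, green, red); there is no depth.
- env.get_calibration(name): a dict with "intrinsics" (3x3 intrinsics, pixels), "R" (3x3) and "t" (3): a world point X has camera coordinates R X + t; the wrist camera has in their place "tool_from_camera" (4x4, takes a point from camera to tool coordinates, whose origin is the TCP and whose axes are the flange's). Camera axes: x right, y down, z forward; pixel columns grow to the right and rows downward; lengths in mm; the calibration is good to about 2 mm. A picture is of the moment at which its call begins: read the wrist's pose just before it. get_calibration takes no time and is no camera call.
- env.job_done(): hands the job in; it is judged then, once.
The state is a dict: "time_s": time; "joints": joint angles; "joint_velocities": joint speeds; "tau": joint torques, N m; "tool_pos": TCP position; "orientation": TCP orientation; "force": force on the tool from outside, world axes, zero at the start; "moment": the same for the moment, N m; "grip_width": finger opening in mm; "finger_force": force on a finger pad.
Only numpy, scipy, OpenCV 4.12 (cv2) and the standard library are available. Lean on these libraries where they do the work, as an engineer would, in place of code of your own. Each camera call takes 0.05 s, during which the arm holds its last target. There are 200 camera calls.

## Working session

There is one attempt and no reset: what is moved stays moved. The work goes in short steps, Python scripts to look and compute and a tool call to move; the robot and the scene stay as the last step left them, time stands still between calls to the robot, and variables do not carry over. Pictures are saved under pics/ and viewed, at most 10 in all, crops included, and the job is handed in when it is done.

Besides the shell and the picture viewer there is one more tool, called as a command line: name --argument value ..., lists and objects as JSON in quotes. apply_moves: Moves the arm, as the interface text tells. Its arguments: {"type":"object","properties":{"commands":{"type":"string"},"newtons":{"type":"number"}},"required":["commands"]}

```bash
mkdir -p pics
python3 - <<'E'
from rig import env
import cv2,numpy as np
for n in ("scene","top"):
    cv2.imwrite(f"pics/{n}0.png",env.read_camera(n))
    c=env.get_calibration(n);print(n,{k:np.round(v,3).tolist() for k,v in c.items()})
print(env.get_calibration("wrist")["tool_from_camera"]);print(env.state()); print(env.grip_point_offset)
E
```

```text
scene {'intrinsics': [[380.45, 0.0, 316.37], [0.0, 380.45, 194.281], [0.0, 0.0, 1.0]], 'R': [[-0.559, 0.829, 0.008], [0.62, 0.425, -0.66], [-0.551, -0.364, -0.751]], 't': [276.842, -278.661, 1357.25]}
top {'intrinsics': [[441.314, 0.0, 320.867], [0.0, 441.314, 203.297], [0.0, 0.0, 1.0]], 'R': [[0.006, -1.0, 0.018], [-0.999, -0.007, -0.05], [0.05, -0.018, -0.999]], 't': [30.533, 539.472, 936.008]}
[[-5.07183868e-04 -9.64880843e-01 -2.62687459e-01  6.60665533e+01]
 [ 9.99999835e-01 -4.18406761e-04 -3.93894391e-04  1.31527059e+00]
 [ 2.70150943e-04 -2.62687615e-01  9.64880896e-01 -1.42464046e+02]
 [ 0.00000000e+00  0.00000000e+00  0.00000000e+00  1.00000000e+00]]
{'time_s': 0.1, 'joints': array([-1.17241524e+00,  3.53573880e-01,  1.63409621e+00, -8.94345353e-06,
        1.15525122e+00, -2.41073538e-03]), 'joint_velocities': array([-1.02547876e-03, -8.30120137e-05, -1.23049344e-03, -1.63288048e-03,
        1.17216042e-03,  2.09750488e-04]), 'tau': array([-7.83305059e-04, -6.06358910e+01, -3.42818105e+01, -8.45603950e-05,
        3.91529786e-03, -1.64836098e-05]), 'tool_pos': array([ 243.65251163, -575.04403792,  230.62431451]), 'orientation': array([ 9.79987270e-01,  1.99059060e-01, -1.34679229e-04, -6.50544065e-04]), 'force': array([-0.04789181, -0.76967954,  0.09448735]), 'moment': array([-0.01428023, -0.03084744,  0.04947672]), 'finger_force': 0.0, 'grip_width': 85.54721114046596}
18.700000000000003
```

View pics/scene0.png

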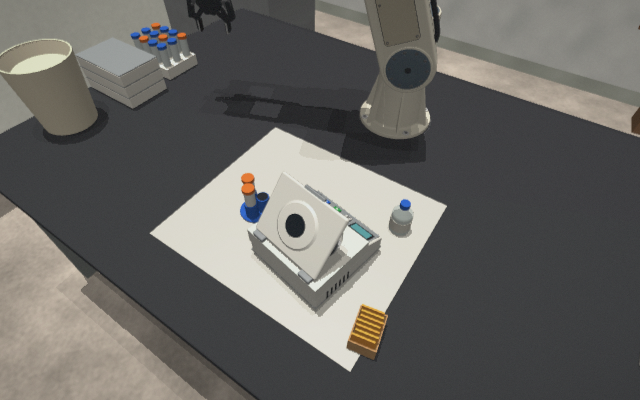

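View pics/top0.png

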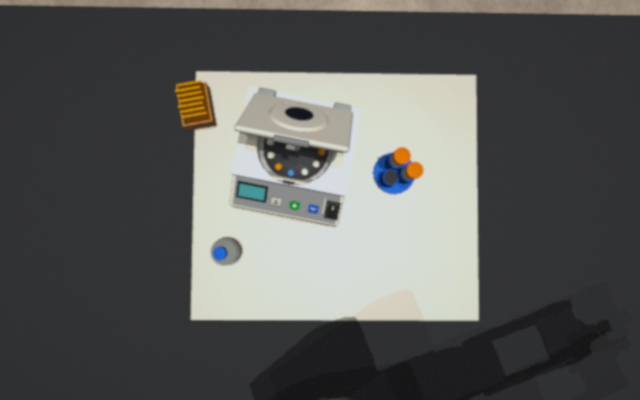

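The scene view shows the machine with its lid open towards the robot at about (310,235). The top view shows the rocker at about (332,209), the blue key at (313,209), the tube stand at right (395,170), the bottle at (227,250) and the seed box at (195,103). I'll zoom in on both to get exact points.

Run:
```python
import cv2,numpy as np
a=cv2.imread("pics/top0.png")[80:230,225:365];b=cv2.imread("pics/scene0.png")[165:310,240:390]
cv2.imwrite("pics/c_top.png",cv2.resize(a,None,fx=4,fy=4,interpolation=2))
cv2.imwrite("pics/c_scene.png",cv2.resize(b,None,fx=4,fy=4,interpolation=2))
```

```text
(no output)
```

View pics/c_top.png

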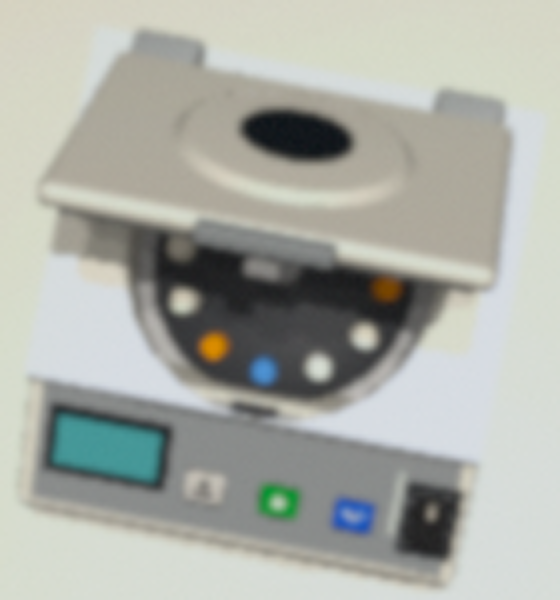

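View pics/c_scene.png

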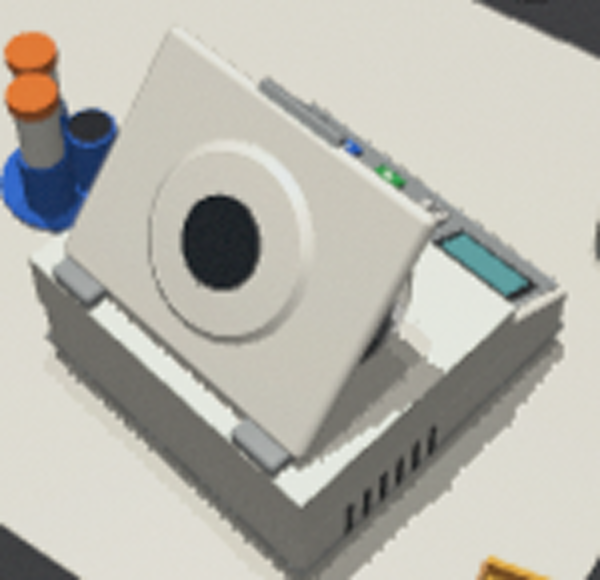

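```bash
cat > fit.py <<'E'
import numpy as np,json
from rig import env
from scipy.optimize import least_squares
C={n:env.get_calibration(n) for n in("top","scene")}
def proj(n,X):
    c=C[n];p=np.array(c["R"])@X+np.array(c["t"]).ravel();q=np.array(c["intrinsics"])@p;return q[:2]/q[2]
s,k=np.sin(np.radians(25)),np.cos(np.radians(25))
# params x y yaw theta yR xp xr
def pan(P,u,y,h): return [P[5]+u*k-h*s,y,77+u*s+h*k]
def lid(P,r,y,d): return [98-r*np.cos(P[3])+d*np.sin(P[3]),y,112+r*np.sin(P[3])+d*np.cos(P[3])]
def W(P,m):
    c,q=np.cos(P[2]),np.sin(P[2]);return np.array([P[0]+c*m[0]-q*m[1],P[1]+q*m[0]+c*m[1],m[2]])
key=lambda i:(lambda P:pan(P,0,P[4]+38*i,6))
O=[("top",(205,488),key(3),1),("top",(279,501),key(2),1),("top",(353,516),key(1),1),("top",(429,521),lambda P:pan(P,0,P[4],7),.5),
("top",(45,187),lambda P:lid(P,150,98,10),1),("top",(495,272),lambda P:lid(P,150,-98,10),1),
("top",(33,378),lambda P:[-57,113,104],1),("top",(478,463),lambda P:[-57,-113,104],1),
("top",(95,28),lambda P:[P[6],113,104],1),("top",(545,110),lambda P:[P[6],-113,104],1),
("scene",(353,149),key(1),1),("scene",(390,177),key(2),1),("scene",(433,210),key(3),1),
("scene",(172,30),lambda P:lid(P,150,-98,10),1),("scene",(437,215),lambda P:lid(P,150,98,10),1),
("scene",(513,307),lambda P:[-57,113,104],1),("scene",(300,503),lambda P:[P[6],113,104],1),("scene",(33,258),lambda P:[P[6],-113,104],1)]
off={"top":(225,80),"scene":(240,165)}
def res(P,raw=0):
    return np.concatenate([(proj(n,W(P,f(P)))-(np.array(off[n])+(np.array(p)+.0)/4-.375))*w for n,p,f,w in O])
if __name__=="__main__":
    r=least_squares(res,[560,60,-.17,.9,-80,-93,118],loss="soft_l1")
    print(r.x.round(3).tolist());print(res(r.x).reshape(-1,2).round(1).tolist())
    P=r.x;np.save("P.npy",P)
    for nm,m in dict(rocker_on=pan(P,9,P[4],9),blue=pan(P,0,P[4]+38,6),lidpush=lid(P,135,0,10),lidshut=[-37,0,122],lip=lid(P,156,0,10)).items(): print(nm,W(P,m).round(1))
E
python3 fit.py
```

```text
[627.268, 88.669, -0.177, 0.883, -92.589, -90.319, 118.113]
[[-0.6, -0.6], [-0.3, -0.3], [-0.1, -0.6], [-0.2, 0.9], [-2.2, 0.0], [1.5, 0.5], [-1.5, -0.4], [1.5, -0.4], [0.2, -0.1], [0.7, 0.6], [-1.6, -1.9], [-0.0, -1.0], [0.5, -1.0], [-0.7, -1.8], [-0.0, 1.3], [1.0, -0.3], [1.3, 0.6], [-0.7, 0.2]]
rocker_on [526.3  12.7  89. ]
blue [526.3  51.3  82.4]
lidpush [646.9  85.2 222.6]
lidshut [590.8  95.2 122. ]
lip [633.8  87.5 238.9]
```

apply_moves --commands "0.3 -0.28 0 -0.3 1;0.6 -0.57 0 -0.9 1;0.6 -0.57 0 -0.9 1;0.6 -0.57 0 -0.9 1;0.6 -0.57 0 -0.9 1;0.6 -0.57 0 -0.9 1;0.6 -0.57 0 -0.9 1;0.6 -0.57 0 -0.9 1;0.6 -0.57 0 -0.9 1;0.6 -0.57 0 -0.9 1;0.6 -0.57 0 -0.9 1;0.6 -0.57 0 -0.9 1;0.6 -0.57 0 -0.9 1;0.6 -0.57 0 -0.9 1" --newtons 40

```text
time_s: 1.27
tool_pos: [375.7, -271.8, 231.1]
orientation: [0.617, 0.787, -0.0, -0.0]
force: [0.5, 1.1, 0.6]
grip_width: 0.2
finger_force: 0.0
```

```bash
cat > go.py <<'E'
import sys,numpy as np
from rig import env
from scipy.spatial.transform import Rotation as Ro
def go(X,ang):
    s=env.state();R=Ro.from_quat(s["orientation"]).as_matrix()
    d=R.T@(np.array(X)-s["tool_pos"])/400
    a=np.arctan2(R[1,0],R[0,0]);t=-(ang-a);t=(t+np.pi)%(2*np.pi)-np.pi
    print("t",round(s["time_s"],2),"pos",s["tool_pos"].round(1),"ang",a.round(3),"F",s["force"].round(1),"w",round(s["grip_width"],1),"j6",s["joints"][5].round(2),"shift",d.round(4),"twist",round(t/(np.pi/2),4))
if __name__=="__main__": go([float(v) for v in sys.argv[1:4]],float(sys.argv[4]))
E
python3 go.py 500 32 210 2.965
```

```text
t 1.27 pos [ 375.7 -271.8  231.1] ang 1.813 F [0.5 1.1 0.6] w 0.2 j6 -0.87 shift [0.6628 0.4836 0.0528] twist -0.7335
```

apply_moves --commands "0.663 0.484 0.053 -0.733 1;0.663 0.484 0.053 -0.733 1;0.663 0.484 0.053 -0.733 1;0.663 0.484 0.053 -0.733 1;0.663 0.484 0.053 -0.733 1;0.663 0.484 0.053 -0.733 1;0.663 0.484 0.053 -0.733 1;0.663 0.484 0.053 -0.733 1;0.663 0.484 0.053 -0.733 1;0.663 0.484 0.053 -0.733 1;0.663 0.484 0.053 -0.733 1;0.663 0.484 0.053 -0.733 1;0.663 0.484 0.053 -0.733 1;0.663 0.484 0.053 -0.733 1"

```text
time_s: 2.43
tool_pos: [499.7, 31.7, 210.2]
orientation: [0.089, 0.996, 0.0, 0.0]
force: [0.6, 0.8, 0.2]
grip_width: -0.1
finger_force: 0.0
```

Run:
```python
from rig import env
import cv2,numpy as np,json
s=env.state();im=env.read_camera("wrist");cv2.imwrite("pics/w1.png",im)
c=env.get_calibration("wrist");np.savez("w1.npz",pos=s["tool_pos"],q=s["orientation"],K=c["intrinsics"],T=c["tool_from_camera"])
print(s["tool_pos"],s["orientation"],c["intrinsics"])
```

```text
[499.67700284  31.65859966 210.170195  ] [8.89981522e-02 9.96031789e-01 1.88799285e-05 5.80341650e-05] [[313.47307215   0.         322.64571833]
 [  0.         313.47307215 199.00832254]
 [  0.           0.           1.        ]]
```

View pics/w1.png

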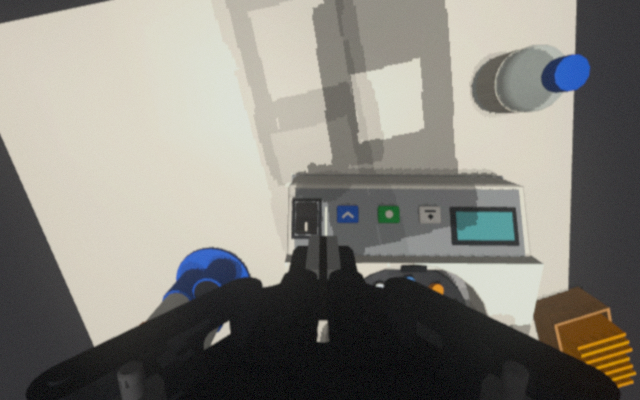

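The wrist view shows the panel square to the picture: rocker (307,217), blue key (348,213), green (388,213), grey (430,213). The bottle, tube stand and box are clear. I'll take centroids and refine the fit.

```bash
cat > fit2.py <<'E'
import cv2
from fit import *
from scipy.spatial.transform import Rotation as Ro
d=np.load("w1.npz");im=cv2.imread("pics/w1.png").astype(int)
def cen(m,x0,x1,y0,y1):
    k=np.zeros(m.shape,bool);k[y0:y1,x0:x1]=m[y0:y1,x0:x1];y,x=np.nonzero(k);print(len(x),x.min(),x.max(),y.min(),y.max());return np.array([(x.min()+x.max())/2,(y.min()+y.max())/2])
B,G,R=im[...,0],im[...,1],im[...,2]
blue=cen((B>R+50),335,362,200,228);green=cen((G>R+50)&(G>B+20),374,404,200,228);rock=cen(np.max(im,2)<50,285,325,190,238)
print(blue,green,rock)
Rt=Ro.from_quat(d["q"]).as_matrix();T=d["T"];K=d["K"]
def pw(X):
    t=Rt.T@(X-d["pos"]);c=T[:3,:3].T@(t-T[:3,3]);q=K@c;return q[:2]/q[2]
OW=[(blue,key(1)),(green,key(2)),((430,213.),key(3)),((287,261),lambda P:[-57,-113,104]),((541,262),lambda P:[-57,113,104])]
res2=lambda P:np.concatenate([res(P)*.5]+[pw(W(P,f(P)))-p for p,f in OW])
r=least_squares(res2,np.load("P.npy"),loss="soft_l1");P=r.x;np.save("P2.npy",P)
print(P.round(3).tolist());print(r.fun.reshape(-1,2).round(1).tolist())
for nm,m in dict(rocker_on=pan(P,9,P[4],9),blue=pan(P,0,P[4]+38,6),lidpush=lid(P,135,0,10),lidshut=[-37,0,122],lip=lid(P,156,0,10)).items(): print(nm,W(P,m).round(1))
print("rock pred",pw(W(P,pan(P,0,P[4],7))))
E
python3 fit2.py
```

```text
300 337 357 206 222
224 379 398 207 221
73 298 324 199 237
[347. 214.] [388.5 214. ] [311. 218.]
[627.049, 88.631, -0.181, 0.884, -96.272, -91.106, 118.381]
[[0.5, 0.1], [0.6, 0.3], [0.7, 0.2], [0.3, 0.7], [-1.1, -0.1], [0.8, 0.4], [-0.8, -0.3], [0.7, -0.0], [0.3, -0.2], [0.5, 0.4], [-1.1, -1.4], [-0.3, -1.0], [-0.1, -1.0], [-0.3, -1.0], [-0.1, 0.6], [0.5, -0.1], [0.5, 0.3], [-0.4, -0.0], [-0.1, -0.3], [0.3, -0.2], [0.8, 0.9], [-2.2, 0.4], [3.5, -0.1]]
rocker_on [524.4   9.6  89. ]
blue [524.4  48.2  82.4]
lidpush [646.8  85.  222.7]
lidshut [590.7  95.3 122. ]
lip [633.7  87.4 238.9]
rock pred [304.81282074 213.51634097]
```

```bash
python3 go.py 515.3 11.2 105 2.961
```

```text
t 2.48 pos [499.7  31.7 210.1] ang 2.964 F [-0.6 -0.2  0.1] w 0.3 j6 -1.33 shift [-0.0474 -0.0435  0.2629] twist 0.0018
```

apply_moves --commands "-0.047 -0.043 0.05 0 1;-0.047 -0.043 0.12 0 1;-0.047 -0.043 0.19 0 1;-0.047 -0.043 0.24 0 1;-0.047 -0.043 0.263 0 1;-0.047 -0.043 0.263 0 1;-0.047 -0.043 0.275 0 1;-0.047 -0.043 0.28 0 1;-0.047 -0.043 0.285 0 1;-0.047 -0.043 0.29 0 1;-0.047 -0.043 0.295 0 1;-0.047 -0.043 0.3 0 1;-0.047 -0.043 0.3 0 1;-0.047 -0.043 0.3 0 1"

```text
time_s: 3.65
tool_pos: [515.2, 12.0, 90.1]
orientation: [0.088, 0.996, -0.0, -0.0]
force: [0.1, -0.9, 0.2]
grip_width: 0.3
finger_force: 0.0
```

```bash
python3 - <<'E'
from rig import env
import cv2
im=env.read_camera("wrist")
cv2.imwrite("pics/w2.png",cv2.resize(im[120:300,200:460],None,fx=3,fy=3))
E
python3 go.py 515.3 11.2 85 2.961
```

```text
t 3.7 pos [515.3  12.   90.1] ang 2.966 F [-0.2 -0.1 -0.2] w 0.2 j6 -1.37 shift [-0.0004 -0.0019  0.0128] twist 0.0032
```

View pics/w2.png

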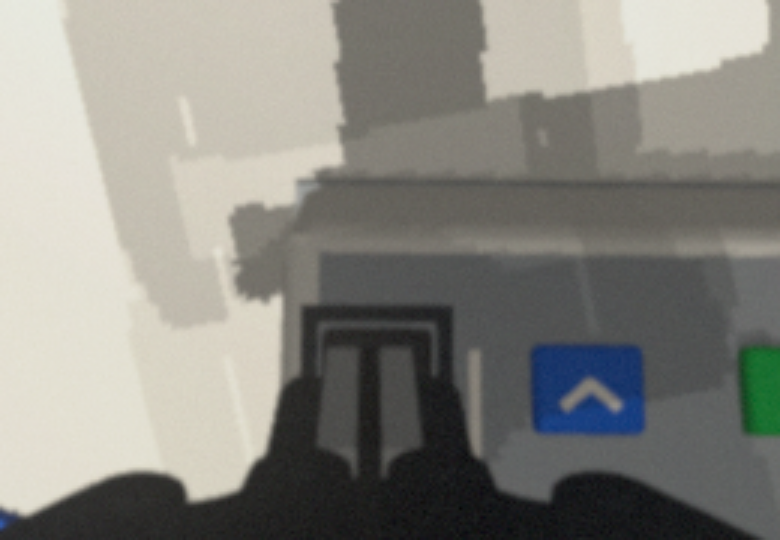

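The fingers are centred across the rocker, with the blue key well clear (590,390 in the crop). Now I'll press.

apply_moves --commands "0 0 0.0025 0 1;0 0 0.005 0 1;0 0 0.0075 0 1;0 0 0.01 0 1;0 0 0.01 0 1"

```text
time_s: 4.12
tool_pos: [515.1, 12.0, 85.8]
orientation: [0.088, 0.996, -0.0, -0.0]
force: [-1.0, 0.3, -0.8]
grip_width: 0.2
finger_force: 0.0
```

apply_moves --commands "0 0 0.0025 0 1;0 0 0.005 0 1;0 0 0.005 0 1"

```text
time_s: 4.37
tool_pos: [515.2, 11.9, 83.9]
orientation: [0.088, 0.996, -0.0, -0.0]
force: [-0.5, -0.6, 0.6]
grip_width: -0.1
finger_force: 0.0
```

apply_moves --commands "0 0 0.0025 0 1;0 0 0.005 0 1;0 0 0.005 0 1"

```text
time_s: 4.62
tool_pos: [515.1, 12.0, 81.9]
orientation: [0.088, 0.996, -0.0, -0.0]
force: [0.1, -0.0, 0.9]
grip_width: -0.3
finger_force: 0.0
```

apply_moves --commands "0 0 0.0025 0 1;0 0 0.0025 0 1"

```text
time_s: 4.78
tool_pos: [515.3, 12.0, 81.1]
orientation: [0.088, 0.996, 0.0, 0.0]
force: [-0.1, 0.1, 1.7]
grip_width: -0.0
finger_force: 1.0
```

apply_moves --commands "0 0 -0.02 0 1;0 0 -0.03 0 1;-0.025 0 -0.03 0 1;-0.025 0 -0.03 0 1;-0.025 0 -0.025 0 1;-0.025 0 -0.02 0 1;-0.025 0 -0.02 0 1"

```text
time_s: 5.37
tool_pos: [525.1, 10.2, 88.6]
orientation: [0.088, 0.996, -0.0, -0.0]
force: [0.2, 0.6, 1.8]
grip_width: 0.4
finger_force: 0.5
```

apply_moves --commands "0 0 0.0025 0 1;0 0 0.0025 0 1"

```text
time_s: 5.53
tool_pos: [525.3, 10.1, 88.2]
orientation: [0.088, 0.996, -0.0, 0.0]
force: [0.2, 0.4, 5.0]
grip_width: 0.1
finger_force: 2.3
```

apply_moves --commands "0 0 0.0025 0 1;0 0 0.0025 0 1"

```text
time_s: 5.7
tool_pos: [526.0, 10.1, 87.5]
orientation: [0.088, 0.996, -0.0, 0.001]
force: [1.9, -0.9, 5.3]
grip_width: -0.0
finger_force: 2.2
```

apply_moves --commands "0 0 0.0025 0 1;0 0 0.0025 0 1"

```text
time_s: 5.87
tool_pos: [525.1, 10.2, 86.0]
orientation: [0.088, 0.996, 0.0, -0.0]
force: [-0.2, -0.9, -0.5]
grip_width: 0.3
finger_force: 0.0
```

The force reached 5 N and then dropped, so the rocker snapped. I'll press on to the stop to be sure.

apply_moves --commands "0 0 0.0025 0 1;0 0 0.005 0 1;0 0 0.005 0 1"

```text
time_s: 6.12
tool_pos: [524.5, 10.3, 83.9]
orientation: [0.088, 0.996, -0.0, -0.001]
force: [-1.4, -0.0, 4.4]
grip_width: -0.2
finger_force: 2.1
```

apply_moves --commands "0 0 0.0025 0 1;0 0 0.005 0 1;0 0 0.005 0 1"

```text
time_s: 6.37
tool_pos: [524.8, 10.3, 83.3]
orientation: [0.088, 0.996, -0.0, -0.0]
force: [-6.6, -0.7, 21.8]
grip_width: 0.3
finger_force: 11.4
```

apply_moves --commands "0 0 -0.05 0 1;0 0 -0.15 0 1;0 0 -0.25 0 1;0 0 -0.35 0 1;0 0 -0.45 0 1;0 0 -0.54 0 1;0 0 -0.54 0 1;0 0 -0.54 0 1"

```text
time_s: 7.03
tool_pos: [526.0, 10.3, 300.0]
orientation: [0.088, 0.996, 0.0, 0.002]
force: [-1.3, 0.0, -1.3]
grip_width: -0.0
finger_force: 0.0
```

```bash
python3 - <<'E'
from rig import env
import cv2
im=env.read_camera("wrist");a=im[130:300,230:500]
b=env.read_camera("scene")[165:310,240:390]
cv2.imwrite("pics/w3.png",cv2.resize(a,None,fx=2.9,fy=2.9,interpolation=2))
E
python3 go.py 650 84.4 265 2.961
```

```text
t 7.13 pos [524.3  10.2 296.9] ang 2.966 F [-0.3 -0.2 -1.4] w 0.2 j6 -1.38 shift [-0.2772  0.2375  0.0792] twist 0.0032
```

View pics/w3.png

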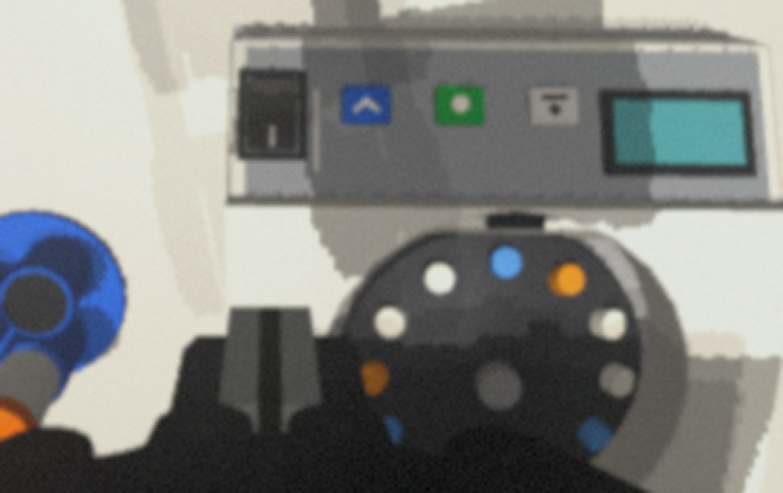

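The panel view shows the rocker at (272,115) with its white bar near the lid. The keys are untouched. Next is the lid.

apply_moves --commands "-0.1 0.08 0 0 1;-0.2 0.16 0 0 1;-0.277 0.237 0 0 1;-0.277 0.237 0 0 1;-0.277 0.237 0.05 0 1;-0.277 0.237 0.1 0 1;-0.277 0.237 0.13 0 1;-0.277 0.237 0.13 0 1;-0.277 0.237 0.13 0 1"

```text
time_s: 7.88
tool_pos: [649.8, 83.9, 244.5]
orientation: [0.088, 0.996, -0.0, -0.002]
force: [-0.0, 0.4, -0.6]
grip_width: 0.0
finger_force: 0.0
```

apply_moves --commands "0 0 0.01 0 1;0 0 0.02 0 1;0 0 0.025 0 1;0 0 0.025 0 1"

```text
time_s: 8.22
tool_pos: [650.7, 84.1, 236.2]
orientation: [0.088, 0.996, 0.0, 0.0]
force: [-0.3, -0.1, 0.9]
grip_width: 0.1
finger_force: 0.0
```

apply_moves --commands "0 0 0.01 0 1;0 0 0.02 0 1;0 0 0.02 0 1"

```text
time_s: 8.47
tool_pos: [650.8, 84.2, 227.6]
orientation: [0.088, 0.996, 0.0, 0.0]
force: [1.0, -1.1, 0.1]
grip_width: -0.1
finger_force: 0.4
```

apply_moves --commands "0 0 0.01 0 1;0 0 0.02 0 1;0 0 0.02 0 1"

```text
time_s: 8.72
tool_pos: [650.6, 84.2, 219.2]
orientation: [0.088, 0.996, -0.0, -0.0]
force: [1.0, -0.8, 0.4]
grip_width: -0.2
finger_force: 0.5
```

```bash
python3 - <<'E'
import numpy as np
for t in np.arange(.9,-.05,-.1):
    R=140-10*t/.9; print(round(t,2),"mx",round(98-R*np.cos(t)+10*np.sin(t),1),"z",round(112+R*np.sin(t)+10*np.cos(t),1))
E
python3 go.py 650 84.4 210 2.961
```

```text
0.9 mx 25.0 z 220.0
0.8 mx 13.8 z 213.0
0.7 mx 3.3 z 204.8
0.6 mx -6.4 z 195.5
0.5 mx -15.2 z 185.2
0.4 mx -23.0 z 174.0
0.3 mx -29.6 z 161.9
0.2 mx -35.0 z 149.2
0.1 mx -39.2 z 135.8
0.0 mx -42.0 z 122.0
t 8.72 pos [650.6  84.2 219.2] ang 2.966 F [ 1.  -0.8  0.4] w -0.2 j6 -1.27 shift [0.0014 0.0002 0.0231] twist 0.0031
```

apply_moves --commands "0.008 0 0.012 0 1;0.016 0 0.019 0 1;0.025 0 0.026 0 1;0.034 0 0.033 0 1;0.043 0 0.04 0 1;0.052 0 0.047 0 1;0.052 0 0.047 0 1"

```text
time_s: 9.3
tool_pos: [629.0, 87.9, 200.5]
orientation: [0.088, 0.996, -0.0, -0.001]
force: [0.1, -0.1, 0.6]
grip_width: -0.1
finger_force: 0.0
```

Run:
```python
from rig import env
import cv2,numpy as np
a=env.read_camera("scene")[130:310,230:390];b=env.read_camera("top")[70:230,225:365]
a=cv2.resize(a,(480,540));b=cv2.resize(b,(320,366));b=cv2.copyMakeBorder(b,0,174,0,0,0)
cv2.imwrite("pics/l1.png",np.hstack([a,b]))
```

```text
(no output)
```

View pics/l1.png

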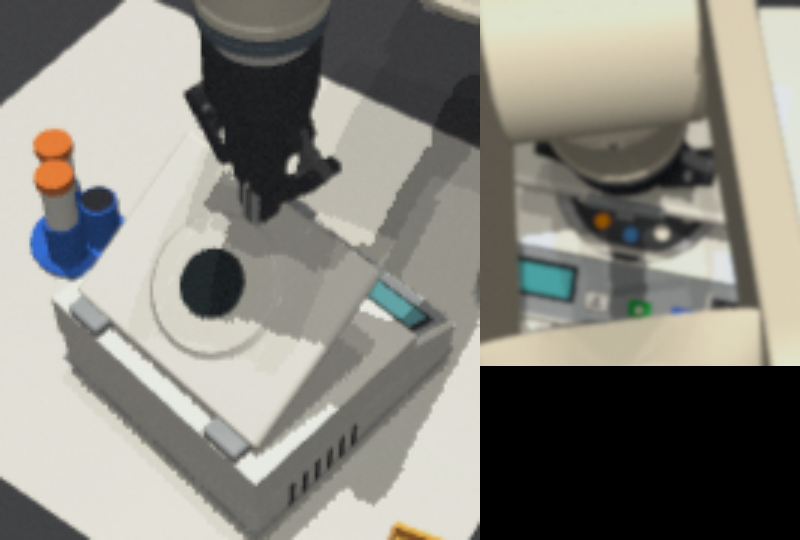

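The fingers rest on the outside near the free edge. The lid has turned down: its +y corner is now at scene (358,219), and before it was at (349,219). I'll continue the arc.

apply_moves --commands "0.012 0 0.011 0 1;0.024 0 0.022 0 1;0.035 0 0.035 0 1;0.046 0 0.048 0 1;0.056 0 0.061 0 1;0.066 0 0.075 0 1;0.074 0 0.09 0 1;0.082 0 0.106 0 1;0.089 0 0.122 0 1;0.096 0 0.137 0 1;0.096 0 0.137 0 1"

```text
time_s: 10.32
tool_pos: [590.9, 94.5, 144.8]
orientation: [0.088, 0.996, -0.0, -0.001]
force: [-0.1, 0.1, -0.7]
grip_width: 0.0
finger_force: 0.0
```

apply_moves --commands "0.005 0 0.017 0 1;0.01 0 0.034 0 1;0.013 0 0.045 0 1;0.013 0 0.045 0 1"

```text
time_s: 10.65
tool_pos: [586.4, 95.4, 127.2]
orientation: [0.088, 0.996, -0.0, -0.001]
force: [-0.5, -0.3, -0.9]
grip_width: -0.2
finger_force: 0.0
```

Run:
```python
from rig import env
import cv2
cv2.imwrite("pics/l2.png",cv2.resize(env.read_camera("scene")[130:310,230:390],(640,600)[::1] if 0 else (533,600)))
```

```text
(no output)
```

View pics/l2.png

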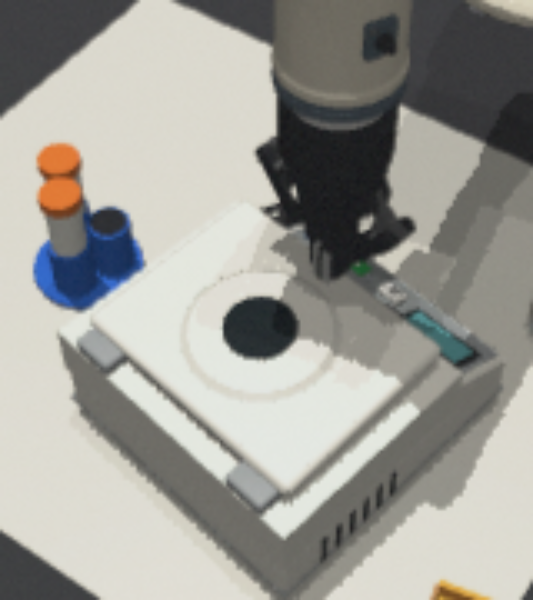

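The lid is almost flat under the fingers (tip at about (325,270) in the crop) and nothing else has moved. I'll press it fully shut.

apply_moves --commands "0 0 0.005 0 1;0 0 0.01 0 1;0 0 0.015 0 1;0 0 0.015 0 1"

```text
time_s: 11.03
tool_pos: [587.3, 95.4, 122.2]
orientation: [0.088, 0.996, -0.0, -0.0]
force: [-0.1, -0.2, 0.2]
grip_width: -0.4
finger_force: 0.0
```

apply_moves --commands "0 0 0.0025 0 1;0 0 0.005 0 1;0 0 0.005 0 1"

```text
time_s: 11.28
tool_pos: [587.4, 95.5, 121.9]
orientation: [0.088, 0.996, 0.0, 0.0]
force: [-4.6, -0.7, 13.0]
grip_width: 0.1
finger_force: 7.3
```

apply_moves --commands "0 0 0.004 0 1;0 0 0.004 0 1;0 0 0.004 0 1"

```text
time_s: 11.53
tool_pos: [587.5, 95.5, 121.8]
orientation: [0.088, 0.996, 0.0, 0.0]
force: [-10.9, -0.9, 29.0]
grip_width: 0.0
finger_force: 14.4
```

```bash
python3 - <<'E'
from fit2 import *
m=pan(P,1,P[4]+38,6);print(m,W(P,m))
E
python3 go.py 525 48.3 150 2.961
```

```text
300 337 357 206 222
224 379 398 207 221
73 298 324 199 237
[347. 214.] [388.5 214. ] [311. 218.]
[627.049, 88.631, -0.181, 0.884, -96.272, -91.106, 118.381]
[[0.5, 0.1], [0.6, 0.3], [0.7, 0.2], [0.3, 0.7], [-1.1, -0.1], [0.8, 0.4], [-0.8, -0.3], [0.7, -0.0], [0.3, -0.2], [0.5, 0.4], [-1.1, -1.4], [-0.3, -1.0], [-0.1, -1.0], [-0.3, -1.0], [-0.1, 0.6], [0.5, -0.1], [0.5, 0.3], [-0.4, -0.0], [-0.1, -0.3], [0.3, -0.2], [0.8, 0.9], [-2.2, 0.4], [3.5, -0.1]]
rocker_on [524.4   9.6  89. ]
blue [524.4  48.2  82.4]
lidpush [646.8  85.  222.7]
lidshut [590.7  95.3 122. ]
lip [633.7  87.4 238.9]
rock pred [304.81282074 213.51634097]
[np.float64(-92.73569273143038), np.float64(-58.27170967840502), np.float64(82.8604649839606)] [525.33112989  48.02242699  82.86046498]
t 11.53 pos [587.5  95.5 121.8] ang 2.966 F [-10.9  -0.9  29. ] w 0.0 j6 -1.24 shift [ 0.1332 -0.1435 -0.0706] twist 0.0031
```

apply_moves --commands "0 0 -0.03 0 1;0 0 -0.07 0 1;0 0 -0.07 0 1;0.06 -0.07 -0.07 0 1;0.133 -0.143 -0.07 0 1;0.133 -0.143 -0.07 0 1;0.133 -0.143 -0.02 0 1;0.133 -0.143 0.03 0 1;0.133 -0.143 0.065 0 1;0.133 -0.143 0.065 0 1;0.133 -0.143 0.065 0 1"

```text
time_s: 12.45
tool_pos: [524.4, 48.3, 92.2]
orientation: [0.088, 0.996, -0.0, -0.001]
force: [0.2, -0.5, 0.5]
grip_width: -0.1
finger_force: 0.0
```

```bash
python3 go.py 525 48.1 82.5 2.961
python3 - <<'E'
from rig import env
import cv2
cv2.imwrite("pics/w4.png",cv2.resize(env.read_camera("wrist")[120:320,200:460],None,fx=3,fy=3))
E
```

```text
t 12.45 pos [524.4  48.3  92.2] ang 2.966 F [ 0.2 -0.5  0.5] w -0.1 j6 -1.31 shift [-0.0017 -0.0003  0.0242] twist 0.0031
```

View pics/w4.png

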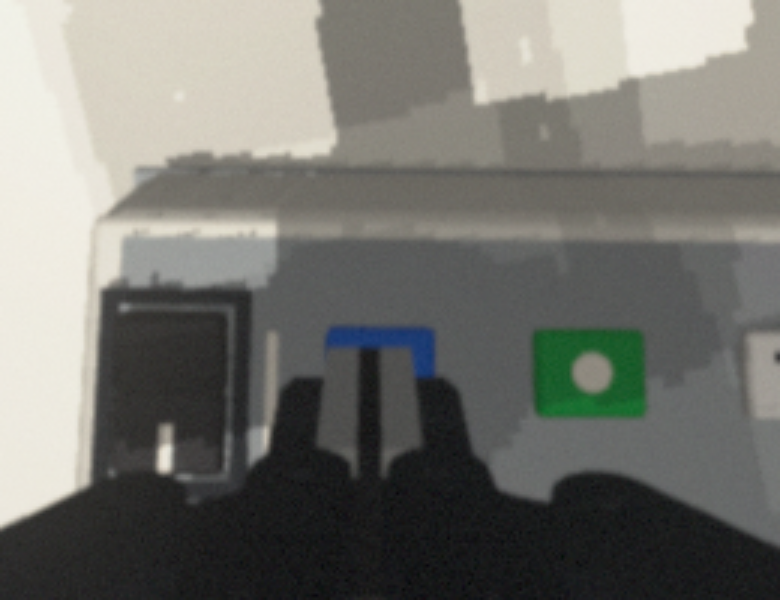

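The fingers are over the blue key (380,350), about 2 mm to its left, and clear of the green key and the rocker. I'll correct by +2 mm in y and press.

apply_moves --commands "0 0.004 0.005 0 1;0 0.004 0.01 0 1;0 0.004 0.015 0 1;0 0.004 0.02 0 1;0 0.004 0.02 0 1"

```text
time_s: 12.92
tool_pos: [525.1, 50.0, 84.7]
orientation: [0.088, 0.996, -0.0, -0.0]
force: [0.4, 0.1, 0.5]
grip_width: 0.2
finger_force: 0.0
```

apply_moves --commands "0 0 0.0025 0 1;0 0 0.005 0 1;0 0 0.005 0 1"

```text
time_s: 13.17
tool_pos: [525.2, 50.0, 82.7]
orientation: [0.088, 0.996, -0.0, -0.0]
force: [0.8, -0.8, 0.4]
grip_width: -0.2
finger_force: 0.0
```

apply_moves --commands "0 0 0.0025 0 1;0 0 0.005 0 1;0 0 0.005 0 1"

```text
time_s: 13.42
tool_pos: [525.6, 50.0, 80.9]
orientation: [0.088, 0.996, 0.0, 0.0]
force: [0.3, -0.3, 1.4]
grip_width: -0.1
finger_force: 0.9
```

apply_moves --commands "0 0 0.0025 0 1;0 0 0.005 0 1;0 0 0.005 0 1"

```text
time_s: 13.67
tool_pos: [526.2, 49.9, 79.2]
orientation: [0.088, 0.996, 0.0, 0.001]
force: [2.4, -1.8, 4.7]
grip_width: -0.1
finger_force: 2.3
```

apply_moves --commands "0 0 0.0025 0 1;0 0 0.0025 0 1;0 0 0.0025 0 1"

```text
time_s: 13.92
tool_pos: [526.5, 49.9, 78.5]
orientation: [0.088, 0.996, 0.0, 0.001]
force: [2.1, -1.8, 6.0]
grip_width: 0.1
finger_force: 3.0
```

apply_moves --commands "0 0 0.0025 0 1;0 0 0.0025 0 1;0 0 0.0025 0 1"

```text
time_s: 14.17
tool_pos: [526.6, 49.9, 78.1]
orientation: [0.088, 0.996, 0.0, 0.001]
force: [0.7, -2.1, 13.3]
grip_width: 0.1
finger_force: 6.8
```

apply_moves --commands "0 0 0.002 0 1;0 0 0.002 0 1;0 0 0.002 0 1;0 0 0.002 0 1;0 0 0.002 0 1;0 0 0.002 0 1;0 0 0.002 0 1;0 0 0.002 0 1;0 0 0.002 0 1;0 0 0.002 0 1;0 0 0.002 0 1;0 0 0.002 0 1"

```text
time_s: 15.17
tool_pos: [526.7, 49.9, 77.8]
orientation: [0.088, 0.996, 0.0, 0.001]
force: [-1.2, -3.2, 19.5]
grip_width: 0.0
finger_force: 10.0
```

```bash
python3 -c "
from rig import env
print(env.job_done())"
```

```text
the job is handed in; nothing more can be done
None
```

I handed the job in at about 15 s: the rocker snapped on, the lid was then pushed fully shut, and the blue key is held at its stop with about 20 N. The rocker and key states are judged from the force readings, not from a final picture.

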